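# Oil and rock a tight locating block out of an engraving fixture

### The job

The red-headed locating block is stuck in the engraving fixture: take the brush from its stand, dip its tip in the white oil pot, touch it to the brass oil cup on the fixture, and stand the brush back in its stand. Then grip the block by its red head and rock it back and forth lengthwise, at least a few degrees to each side and several times, easing it up a little as you rock; a straight pull would bring the whole nest up off its plate. Finish still holding the block level right above its pocket, with its foot just clear of the nest (about 1 to 3 cm), and leave everything else where it stands.

Things in the scene. Friction and masses are not known exactly. Their poses are not given: they have to be found in the camera images.
- brush_center (a point): centre of the upright round brush (130 mm long; blue handle 14 mm diameter from 44 to 130 mm above the tip, brass ferrule 14 mm, dark 12 mm bristle end at the bottom; 40 g), 65 mm above its tip; z points up along the handle. At the start it stands loosely in the stand with its upper 85 mm showing
- brush_tip (a point): flat lower end of the brush, 65 mm below its centre
- stand: light wooden brush stand, 60 x 60 x 50 mm, fixed; origin at the centre of its underside, on the bench
- stand_hole0 (a point): mouth of the stand's hole, at the centre of its top face 50 mm above the bench: 21 mm diameter, 45 mm deep, chamfered at the rim
- pot: small white open oil pot, 60 mm across the rim (about 50 mm inside), 40 mm high, walls 4 mm, loose, 300 g; origin at the centre of its underside
- plate: dark steel base plate of the fixture, 130 x 170 x 12 mm, fixed to the bench; origin at the centre of its underside. The nest stands on it, the pocket's centre above its origin. x runs across the block, y along the pocket: the direction in which the block is rocked (rotation about x)
- nest_mouth (a point): centre of the pocket's mouth on the nest's top face, 48 mm above the bench. The aluminium nest is 90 (x) x 110 (y) x 36 mm; its pocket is 26 (x) x 52 (y) mm and 26 mm deep. Two steel guide dowels show flush in its top
- nest (a joint): height of the nest above its seat on the plate (m): 0 seated. It is only held down by its weight of about 19 N, and two sprung plungers (from -x, 12 mm below the top, 16 mm either side of the middle) grip the block by friction, about 30 N in all, until it has risen some 12 mm: pulling the block straight up lifts the nest
- oil_cup (a point): top centre of the brass oil cup, a 22 mm disc 3 mm high on the nest's top face, 31 mm from the pocket's centre towards the plate's -x, 51 mm above the bench
- block_center (a point): centre of the locating block, 38 mm above its underside; about 200 g. Axes as the plate's when seated: x thickness, y length, z up. Red head 22 (x) x 36 (y) x 50 mm, wholly above the nest when seated; steel foot below it 22 x 42 x 26 mm, resting on a keel 10 mm long in y, so that it can tip about 0.14 rad either way in y; 5 mm of play at each end of the pocket
- block_foot (a point): middle of the block's underside, 38 mm below its centre
- block_top (a point): middle of the block's top, 38 mm above its centre
- ring_steel: loose steel finger ring, 25 mm across, 8 mm high; bystander
- ring_gold: loose gold-coloured finger ring, 23 mm across, 7 mm high; bystander
- ring_dark: loose dark finger ring, 26 mm across, 8 mm high; bystander
- spare: spare block with a blue head, lying on its side, 92 x 22 x 22 mm; bystander
- loupe: black loupe, 32 mm diameter, 34 mm high; bystander
- tin: amber glass jar with a steel cap, 56 mm diameter, 55 mm high; bystander
There are look-alikes about, which are no part of the job. Of the things that look like the part that bears block_center, the largest one is meant.

How it is judged:
By the outcome, as a careful person would: the job done as asked, in the order asked, and still so for the second after the job is handed in, while the arm keeps its last pose, push and grip.
It also fails if it takes over 67 s, if anything falls off the work surface, if the arm or the gripper's body presses on something with over 40 N, if the wrist force passes 120 N, or if a joint passes its speed limit or range.

### The arm

A 7-joint arm with a two-finger parallel gripper is mounted at the origin on the work surface. World frame = base frame: x ahead of the robot, y to its left, z up, the work surface at z = 0. Lengths are in m, angles in rad, forces in N, time in s.
With the tool pointing down it reaches from about 0.425 to 0.925 m from the base axis. Payload 6.8 kg.
Tool frame: the origin (TCP) lies at the very end of the fingers, on their centre line; the grasp point (between the pads) lies 19 mm behind it; z points along the fingers, y is the direction in which the jaws open and shut (so a half turn about z gives the same grasp; the last joint's range is limited). The gripper opens to 88 mm and grips with 3 to 60 N. Pads are 20 mm wide; open, the fingers measure 115 mm over their backs; the gripper's body (75 mm by 178 mm) begins 61 mm behind the grasp point.
Start: joints at [-1.384, 0.477, 0.022, 1.555, -0.011, 1.109, -0.083], TCP at [0.196, 0.646, 0.223] pointing down, gripper open.
Joint ranges: [-2.96, 2.96], [-0.34, 2.1], [-1.41, 1.46], [0.24, 2.44], [-1.37, 4.51], [0.17, 1.92], [-2.96, 2.96]. Speed limits (rad/s): [2.39, 2.39, 3.14, 3.14, 3.14, 3.14, 3.14].

### API

Orientations are given as a unit quaternion [x, y, z, w].
In Python, from cell import robot gives the robot as it stands. Calls block until the motion is done:
- robot.reach(position, orientation): joint-space move of the TCP to a pose.
- robot.move_linear(position, rot=None, speed=0.15, force_limit=None): straight line of the TCP; rot=None keeps the orientation; speed is the mean speed in m/s. With force_limit (N) it stops when the force on the tool has changed by that much, and returns True; else False.
- robot.movej(angles): joint-space move.
- robot.set_gripper(opening, force=None): opening from 0.0 (shut) to 1.0 (fully open); force is the grip in N (None keeps the last); returns when the fingers have stopped.
- robot.dwell(seconds).
- robot.solve_ik(position, orientation): joint angles nearest the present ones, or None.
- robot.read_camera(name): name is "scene" or "top" or "wrist"; returns the picture (480x640x3 uint8, blue, green, red); there is no depth.
- robot.camera_info(name): a dict with "fov_y" (degrees; the focal length in pixels is half the picture's height over the tangent of half this angle, whatever the lens; pixels are square), "cx", "cy" (the principal point, pixels), "origin" and "orientation" of the camera in the world. Camera axes: x right, y up, looking along -z (the intrinsics and any distortion apply to the point x, -y, -z); pixel columns grow to the right and rows downward; lengths in m; the calibration is good to about 2 mm. A picture is of the moment at which its call begins: read the wrist's pose just before it. camera_info takes no time and is no camera call; for the wrist camera it gives the pose at the moment of the call.
A pose or a line that the arm cannot do raises robot.MotionError and nothing moves.
- robot.hand_in(): hands the job in, once; it reports no verdict.
Readings, each from a call of its own:
- robot.get_time_s(): time.
- robot.get_joints(): joint angles.
- robot.get_dq(): joint speeds.
- robot.get_tau(): joint torques, N m.
- robot.get_tool_pos(): TCP position.
- robot.get_tcp_rot(): TCP orientation.
- robot.get_wrist_force(): force on the tool from outside, world axes, zero at the start.
- robot.get_moment(): the same for the moment, N m.
- robot.get_opening(): opening from 0.0 (shut) to 1.0 (fully open).
Only numpy, scipy, OpenCV 4.12 (cv2) and the standard library are available. Lean on these libraries where they do the work, as an engineer would, in place of code of your own. Each camera call takes 0.05 s, during which the arm holds its last target. There are 200 camera calls.

## Working session

There is one attempt and no reset: what is moved stays moved. The work goes in short steps, each a Python script; the robot and the scene stay as the last script left them, time stands still between calls to the robot, and variables do not carry over. Pictures are saved under pics/ and viewed, about 8 in all and at most 12, crops included, and the job is handed in when it is done.

```bash
mkdir -p pics; ls
python3 - <<'E'
from cell import robot
import cv2
for n in("scene","top"):
    im=robot.read_camera(n); cv2.imwrite(f"pics/{n}0.png",im); print(n,robot.camera_info(n))
print(robot.camera_info("wrist"),robot.get_tcp_rot(),robot.get_time_s())
E
```

```text
pics
scene {'fov_y': 56.33379931835941, 'cx': 317.60506915573944, 'cy': 240.55005184422953, 'origin': array([ 1.19527009, -0.09546548,  0.746851  ]), 'orientation': array([0.29281716, 0.24622013, 0.57287397, 0.72487873])}
top {'fov_y': 54.66721581167649, 'cx': 326.18564920207075, 'cy': 245.2266081862874, 'origin': array([0.44796789, 0.06545731, 1.1201365 ]), 'orientation': array([ 0.04142871, -0.03989109, -0.70358158,  0.70828336])}
{'fov_y': 60.365329208909785, 'cx': 317.35797424266326, 'cy': 233.37701490455893, 'origin': array([0.12201264, 0.66731009, 0.38344863]), 'orientation': array([-0.11518294, -0.08457024,  0.58928646,  0.79518691])} [ 1.46875331e-01  9.89154712e-01 -7.67651961e-04 -5.81631223e-05] 0.1
```

View pics/top0.png

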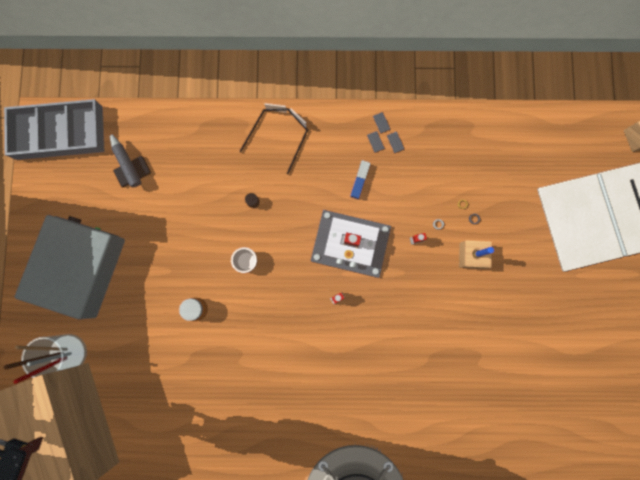

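View pics/scene0.png

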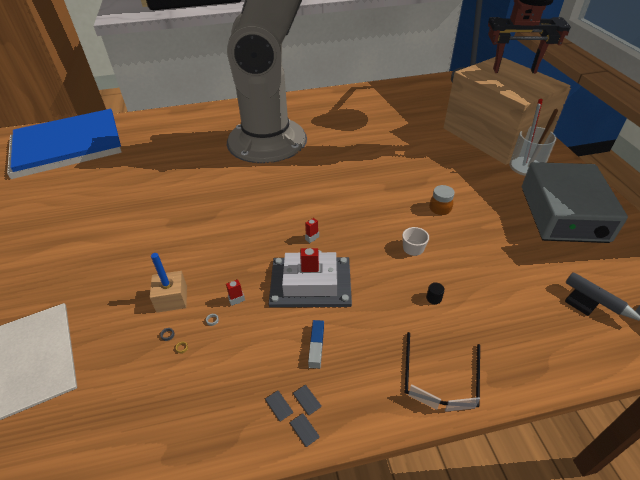

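The pictures show these things:
- **Brush and stand:** the brush stands in its stand at top (480,254), scene (165,280).
- **Pot:** at top (244,260), scene (415,241).
- **Fixture:** at top (352,243), scene (311,275).
- **Red-headed candidates:** top (352,240), sitting in the nest; the small one at (419,238); the small one at (338,298). The one in the nest fits, being the largest and in the pocket with the oil cup beside it. I'll confirm it in an enlarged crop.

```bash
cat > h.py <<'E'
from cell import robot
import cv2, numpy as np
from scipy.spatial.transform import Rotation as R
def K(ci): return 240/np.tan(np.radians(ci["fov_y"]/2))
def ray(ci,uv):
    f=K(ci); d=np.array([(uv[0]-ci["cx"])/f,-(uv[1]-ci["cy"])/f,-1.])
    return np.array(ci["origin"]),R.from_quat(ci["orientation"]).apply(d)
def cast(ci,uv,z):
    o,d=ray(ci,uv); return o+d*(z-o[2])/d[2]
def proj(ci,p):
    q=R.from_quat(ci["orientation"]).inv().apply(np.asarray(p)-ci["origin"]); f=K(ci)
    return np.array([ci["cx"]+f*q[0]/-q[2],ci["cy"]-f*q[1]/-q[2]])
def tri(c1,u1,c2,u2):
    o1,d1=ray(c1,u1);o2,d2=ray(c2,u2)
    s=np.linalg.lstsq(np.c_[d1,-d2],o2-o1,rcond=None)[0]
    a,b=o1+s[0]*d1,o2+s[1]*d2
    return (a+b)/2,np.linalg.norm(a-b)
def down(yaw):  # tool down, jaw (tool y) direction at angle yaw+90deg from world x
    return (R.from_euler('z',yaw)*R.from_euler('x',np.pi)).as_quat()
E
python3 - <<'E'
from h import *
t=cv2.imread("pics/top0.png");s=cv2.imread("pics/scene0.png")
a=cv2.resize(t[180:310,220:510],(800,359),interpolation=cv2.INTER_CUBIC)
b=cv2.resize(s[215:315,140:450],(800,258),interpolation=cv2.INTER_CUBIC)
cv2.imwrite("pics/c1.png",np.vstack([a,b])[:600])
ct,cs=robot.camera_info("top"),robot.camera_info("scene")
for n,im,c in(("top",t,ct),("scene",s,cs)):
    h=cv2.cvtColor(im,cv2.COLOR_BGR2HSV)
    for nm,lo,hi in(("red",(172,150,60),(180,255,255)),("red0",(0,200,60),(4,255,255)),("blue",(105,150,60),(125,255,255)),("white",(0,0,170),(180,40,255)),("dark",(90,20,40),(130,110,120))):
        m=cv2.inRange(h,lo,hi); k,_,st,ce=cv2.connectedComponentsWithStats(m)
        for i in range(1,k):
            if 12<st[i,4]<5000 and 100<ce[i][0]<520 and 120<ce[i][1]<330: print(n,nm,st[i],ce[i].round(1))
print(ct["origin"],R.from_quat(ct["orientation"]).as_matrix().round(3))
E
```

```text
top blue [477 248  16   7  58] [485.  251.2]
top white [111 136   4   9  24] [112.2 140.5]
top white [357 161  13  17 133] [363.  169.1]
top white [325 213   4   5  18] [326.5 214.8]
top white [ 324  218   55   49 1442] [349.8 241. ]
top white [383 227   4   4  15] [384.6 228.4]
top white [350 235   6   7  38] [352.5 238. ]
top white [419 235   4   5  16] [420.6 236.8]
top white [239 248  18  24 141] [250.2 260.8]
top white [314 255   5   5  19] [316.2 256.6]
top white [373 269   5   5  21] [375. 271.]
top white [336 296   4   5  17] [337.5 297.6]
top white [180 299  20  21 330] [189.4 309.2]
scene red0 [306 218  12  19 144] [311.6 227.8]
scene red0 [301 248  17  24 315] [309.4 261.3]
scene red0 [226 280  16  19 172] [234.3 290.1]
scene blue [151 253  18  33 223] [159.7 268.7]
scene white [403 227  14  18  59] [406.9 234.9]
scene white [418 231  11  14  23] [424.8 239.7]
scene white [284 253  16  13 179] [291.7 258.5]
scene white [283 252  54  33 891] [315.2 273.2]
scene dark [279 261   5   8  15] [281.6 264.8]
scene dark [338 260  11   9  43] [343.  265.2]
scene dark [338 272  12  11  65] [343.2 278. ]
scene dark [299 297  19  10  47] [307.8 301.9]
scene dark [321 296  10   8  21] [325.1 300.1]
scene dark [277 302  15   5  34] [284.2 304.4]
[0.44796789 0.06545731 1.1201365 ] [[ 0.007  0.993 -0.115]
 [-1.     0.007 -0.003]
 [-0.002  0.115  0.993]]
```

View pics/c1.png

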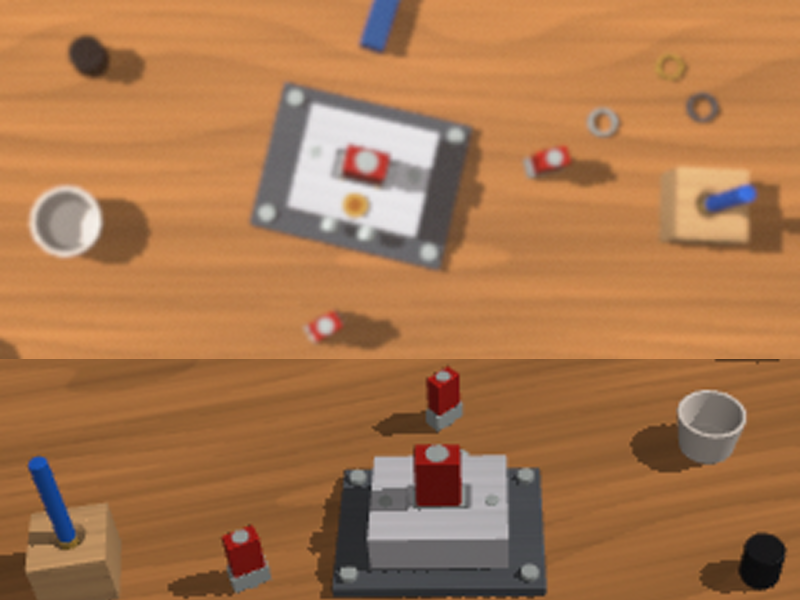

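Run:
```python
from h import *
ct,cs=robot.camera_info("top"),robot.camera_info("scene")
P=np.array([cast(ct,u,.014) for u in((316.2,256.6),(326.5,214.8),(384.6,228.4),(375,271))])
print("screws",P.round(4),"c",P.mean(0).round(4)); d1=P[1]-P[0];d2=P[2]-P[3]; e1=P[0]-P[3]; e2=P[1]-P[2]
print([np.degrees(np.arctan2(v[1],v[0])).round(2) for v in(d1,d2,e1,e2)],np.linalg.norm(d1),np.linalg.norm(e1))
sc=lambda x,y:(140+x/2.5806,215+(y-359)/2.58)
S=np.array([cast(cs,sc(*u),.014) for u in((358,477),(525,475),(530,572),(348,574))]);print("scene screws c",S.mean(0).round(4))
tc=lambda x,y:(220+(x+.5)/2.7586-.5,180+(y+.5)/2.7615-.5)
print("block top",cast(ct,(352.5,238),.098),cast(cs,sc(436,453),.098))
print("cup",cast(ct,tc(355,205),.051))
print("pot",cast(ct,tc(66,221),.04),cast(cs,sc(711,414),.04))
print("mouth",cast(ct,tc(708,204),.05),cast(cs,sc(67,536),.05))
print("brushtop",tri(ct,tc(747,194),cs,sc(39,463)))
print("stand top c", cast(ct,tc((676+749+749+673)/4,(168+168+240+238)/4),.05))
print([f(*a) for f,a in((tc,(712,205)),)])
```

```text
screws [[ 0.5483  0.092   0.014 ]
 [ 0.6498  0.068   0.014 ]
 [ 0.6175 -0.0721  0.014 ]
 [ 0.5148 -0.0484  0.014 ]] c [0.5826 0.0099 0.014 ]
[np.float64(-13.27), np.float64(-12.96), np.float64(76.58), np.float64(77.01)] 0.1043388516345539 0.14434851844053903
scene screws c [0.5854 0.0121 0.014 ]
block top [0.58262694 0.00978293 0.098     ] [0.58578976 0.01155021 0.098     ]
cup [0.55163477 0.01676432 0.051     ]
pot [0.53750555 0.26074642 0.04      ] [0.54346946 0.26228595 0.04      ]
mouth [ 0.55452468 -0.27934705  0.05      ] [ 0.55842077 -0.2805022   0.05      ]
brushtop (array([ 0.55452431, -0.28206194,  0.13042456]), np.float64(0.0035311035622273192))
stand top c [ 0.55496639 -0.28250358  0.05      ]
[(477.7831871239034, 253.9160782183596)]
```

The crop confirms the block in the nest: the largest red head is at crop (366,163), with the brass cup next to it at (355,205). The two cameras agree to about 3 mm, so I'll move to the brush.

Run:
```python
from h import *
q=down(np.radians(63)); print(robot.solve_ik([.556,-.281,.2],q))
robot.reach([.556,-.281,.2],q)
print(robot.get_time_s(),robot.get_tool_pos(),robot.get_joints().round(2) if hasattr(robot.get_joints(),'round') else robot.get_joints())
ci=robot.camera_info("wrist"); im=robot.read_camera("wrist")
for n,p in(("mouth",(.556,-.281,.05)),("top",(.556,-.281,.135))):
    u=proj(ci,p);print(n,u);
    if abs(u).max()<700: cv2.circle(im,tuple(int(v) for v in u),4,(0,255,0),1)
np.save("w1.npy",ci,allow_pickle=True)
cv2.imwrite("pics/w1.png",im)
```

```text
[-0.20479371  0.52094979  0.80660399  1.74853639 -0.42553242  1.05604922
  0.27903555]
3.5667 [ 0.5564961  -0.28017789  0.1999163 ] [-0.21  0.52  0.81  1.75 -0.43  1.06  0.28]
mouth [316.58812816 216.4717471 ]
top [316.37386918 251.97435824]
```

View pics/w1.png

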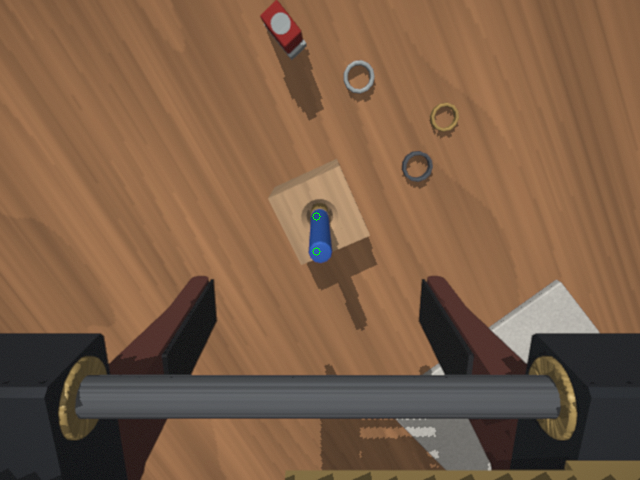

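The wrist view puts the brush top at (320,252) and the hole mouth at about (319,212), both within about 2 mm of the prediction. I'll correct for that and grasp.

Run:
```python
from h import *
ci=robot.camera_info("wrist")
b=cast(ci,(320,252),.135); m=cast(ci,(319,213),.05); print(b,m)
p=np.array([b[0]*.6+m[0]*.4,b[1]*.6+m[1]*.4])
robot.move_linear([*p,.088],speed=.12)
robot.set_gripper(0.0,force=20)
print("open",robot.get_opening()*88,robot.get_wrist_force(),robot.get_tool_pos())
np.save("grasp.npy",robot.get_tool_pos())
robot.move_linear([*p,.17],speed=.12)
print(robot.get_time_s(),robot.get_wrist_force(),robot.get_opening()*88)
ci=robot.camera_info("wrist"); im=robot.read_camera("wrist"); cv2.imwrite("pics/w2.png",im)
tip=robot.get_tool_pos()-[0,0,.083]; print(proj(ci,tip))
```

```text
[ 0.55779178 -0.28209879  0.135     ] [ 0.55885127 -0.27951281  0.05      ]
open 13.588812334540277 [ 0.30629067  0.42895466 -0.33372693] [ 0.55820504 -0.28104748  0.08796112]
6.6583 [ 0.48195539  0.31570426 -0.87221457] 13.898972455198876
[316.42085502 240.92582383]
```

View pics/w2.png

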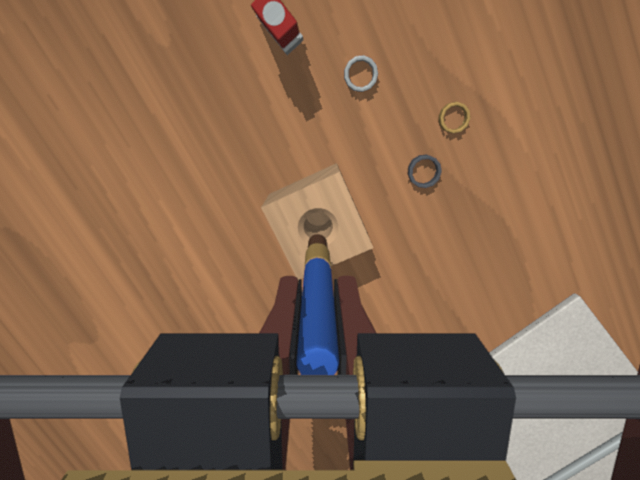

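The brush is held, with its tip at (317,238) and the empty hole at (317,222). Next are the pot and then the position above the cup.

```bash
python3 - <<'E'
from h import *
ci=robot.camera_info("wrist"); print("hole",cast(ci,(317,222),.05),"tip",cast(ci,(317,239),.087),robot.get_tool_pos())
q=down(np.radians(63))
robot.move_linear([*robot.get_tool_pos()[:2],.21],speed=.2)
a=robot.solve_ik([.540,.2615,.16],q); print(a)
robot.reach([.540,.2615,.20],q)
ci=robot.camera_info("wrist"); cv2.imwrite("pics/wpot.png",robot.read_camera("wrist")); print("potproj",proj(ci,(.54,.2615,.04)))
print("hit",robot.move_linear([.540,.2615,.093],speed=.12,force_limit=6),robot.get_tool_pos(),robot.get_wrist_force())
robot.dwell(.4)
robot.move_linear([.540,.2615,.19],speed=.2)
robot.reach([.5538,.018,.17],q)
ci=robot.camera_info("wrist"); cv2.imwrite("pics/wcup.png",robot.read_camera("wrist"))
print("cup",proj(ci,(.5538,.018,.051)),"tip",proj(ci,robot.get_tool_pos()-[0,0,.083]),"block",proj(ci,(.584,.011,.098)))
print(robot.get_time_s(),robot.get_opening()*88)
E
python3 -c "
import cv2,numpy as np
a=cv2.imread('pics/wpot.png');b=cv2.imread('pics/wcup.png')
cv2.imwrite('pics/pc.png',np.hstack([cv2.resize(a[80:400,120:520],(400,320)),cv2.resize(b[80:400,120:520],(400,320))]))"
```

```text
hole [ 0.55902745 -0.27825896  0.05      ] tip [ 0.55859494 -0.27926524  0.087     ] [ 0.55771651 -0.28059005  0.16905421]
[-1.12818373  0.5287535   0.78862529  1.83999311 -0.45161112  0.96138577
 -0.61317444]
potproj [314.93067375 210.80225701]
hit False [0.54062744 0.26165533 0.09371713] [-0.13901043  0.10535251 -1.0042407 ]
cup [317.75961914 228.11360681] tip [316.44292202 240.24178647] block [368.77063621 237.44353686]
12.1583 13.56094623791448
```

View pics/pc.png

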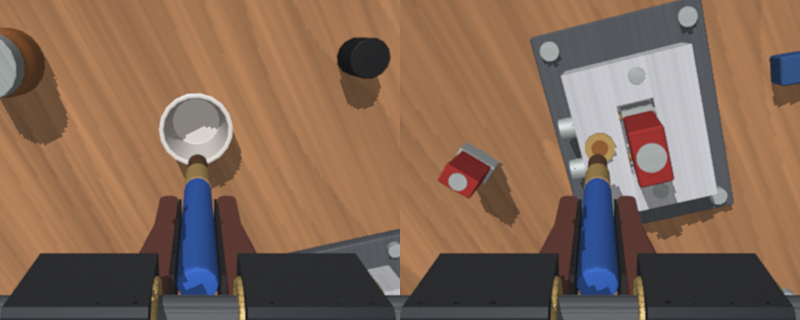

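Both checks match the predictions to 1–2 mm: pot centre (316,208), cup (320,227) and block top (371,237). Next I'll touch the cup and return the brush.

Run:
```python
from h import *
q=down(np.radians(63))
x,y=.5545,.018
robot.move_linear([x,y,.140],speed=.12)
print("hit",robot.move_linear([x,y,.130],speed=.02,force_limit=3),robot.get_tool_pos(),robot.get_wrist_force())
robot.dwell(.4)
robot.move_linear([x,y,.21],speed=.2)
robot.reach([.5582,-.2800,.17],q)
ci=robot.camera_info("wrist"); cv2.imwrite("pics/w3.png",robot.read_camera("wrist"))
print("hit",robot.move_linear([.5582,-.2800,.120],speed=.12,force_limit=8),robot.get_wrist_force())
print("hit",robot.move_linear([.5582,-.2800,.088],speed=.06,force_limit=8),robot.get_tool_pos(),robot.get_wrist_force())
print(robot.get_time_s(),robot.get_opening()*88)
```

```text
hit True [0.55504251 0.01812752 0.13373417] [-0.11469889 -0.23759979  4.93212811]
hit False [ 0.41663581 -0.03476961 -0.34398538]
hit True [ 0.55768063 -0.27962436  0.08753153] [-0.17082357 -0.06838392  5.74662242]
16.2083 13.708298529927594
```

The cup was touched at tip height 0.051, and the brush is bottomed in its hole. I'll release it and go above the block.

Run:
```python
from h import *
robot.set_gripper(0.6)
p=robot.get_tool_pos(); robot.move_linear([*p[:2],.17],speed=.2)
cv2.imwrite("pics/w4.png",robot.read_camera("wrist"))
robot.move_linear([*p[:2],.21],speed=.2)
best=None
for yw in(167,-13):
    a=robot.solve_ik([.584,.011,.17],down(np.radians(yw))); print(yw,a)
    if a is not None:
        d=np.abs(np.array(a)-robot.get_joints()).max()
        if best is None or d<best[0]: best=(d,yw)
yw=best[1]; robot.reach([.584,.011,.17],down(np.radians(yw)))
ci=robot.camera_info("wrist"); im=robot.read_camera("wrist"); 
for n,pp in(("block",(.584,.011,.098)),("cup",(.5538,.018,.051))): print(n,proj(ci,pp))
cv2.imwrite("pics/w5.png",im); print(yw,robot.get_time_s(),robot.get_tool_pos())
a=cv2.imread("pics/w4.png"); cv2.imwrite("pics/c45.png",np.hstack([a[80:400,120:520],im[80:400,120:520]]))
```

```text
167 [-0.42790944  0.40153423  0.38970345  1.85189976 -0.18716418  0.92393075
  1.39107439]
-13 [-0.9141293   0.66952026  1.15992355  1.87938098 -0.70270226  1.07661147
 -1.26619106]
block [321.20468938 247.15070487]
cup [320.61959107 182.40713029]
167 19.125 [0.5838265  0.00917542 0.16962238]
```

View pics/c45.png

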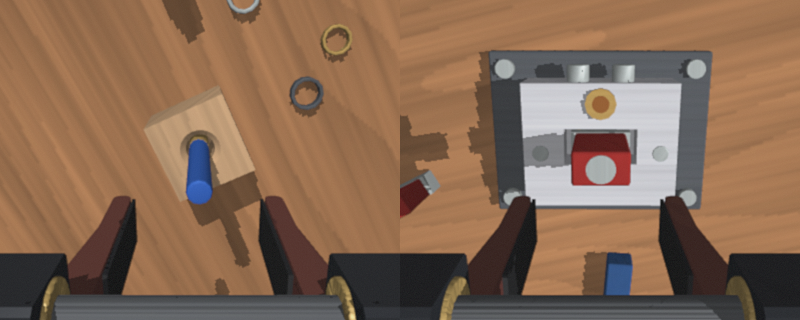

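The brush stands in its stand. The block top is at (320,248) against (321,247) predicted, and the plate is square to the jaws. I'll grip it and start rocking, with a little lift.

```bash
cat > rock.py <<'E'
from h import *
q0=R.from_quat(down(np.radians(167))); u=np.array([np.cos(np.radians(-13)),np.sin(np.radians(-13)),0])
def pose(g,th,lift):  # g: TCP at grasp (level, seated); pivot = block foot
    foot=np.array([g[0],g[1],.022]); r=R.from_rotvec(u*th)
    return foot+r.apply(g-foot)+[0,0,lift+.005*abs(np.sin(th))],(r*q0).as_quat()
def swing(g,th,lift,speed=.02):
    p,q=pose(g,th,lift); robot.move_linear(p,q,speed=speed)
    f=np.array(robot.get_wrist_force()); a=R.from_quat(robot.get_tcp_rot())*q0.inv()
    print(round(robot.get_time_s(),2),f"th {np.dot(a.as_rotvec(),u):.3f} lift {lift*1e3:.1f} z {(robot.get_tool_pos()-p)[2]*1e3:.1f}",f.round(1),np.round(robot.get_moment(),2))
    return f
E
python3 - <<'E'
from rock import *
robot.move_linear([.584,.011,.061],speed=.1)
print(robot.get_tool_pos(),robot.get_wrist_force())
robot.set_gripper(0.0,force=50)
g=np.array(robot.get_tool_pos()); np.save("g.npy",g)
print(g,robot.get_opening()*88,robot.get_wrist_force(),robot.get_time_s())
swing(g,.06,0)
swing(g,-.06,0)
swing(g,.10,.0003)
swing(g,-.10,.0006)
swing(g,.11,.0012)
swing(g,-.11,.0018)
E
```

```text
[0.58455109 0.01097729 0.06162273] [-0.70722518 -0.70001823 -0.35743207]
[0.5843093  0.01121415 0.06140891] 35.987580408145874 [-0.41436502  0.52465467  3.5176751 ] 20.775
21.03 th 0.062 lift 0.0 z 0.2 [-0.6  2.3  2.3] [ 0.59 -0.01 -0.07]
21.42 th -0.064 lift 0.0 z 0.2 [-0.6 -2.4  5.2] [-0.79  0.45 -0.15]
21.88 th 0.101 lift 0.3 z -0.2 [ 2.   3.9 -2.6] [ 0.79 -0.4  -0.05]
22.43 th -0.104 lift 0.6 z -0.1 [-0.3 -2.9 -0.5] [-1.25  0.12 -0.22]
22.99 th 0.112 lift 1.2 z 0.0 [ 1.8  3.8 -2.6] [ 0.77 -0.3  -0.03]
23.57 th -0.114 lift 1.8 z -0.1 [-0.4 -4.8 -1.8] [-1.02 -0.05 -0.1 ]
```

Pull forces stay at about 3 N, so the rocking is working. I'll carry on up to 14 mm, with a stop if the pull passes 12 N.

Run:
```python
from rock import *
g=np.load("g.npy"); lift=.0018; s=1
while lift<.0145:
    lift+=.0008; f=swing(g,s*.11,lift); s=-s
    if f[2]<-12: print("STOP"); break
cv2.imwrite("pics/s1.png",robot.read_camera("scene"))
print(robot.get_opening()*88)
```

```text
24.16 th 0.112 lift 2.6 z 0.0 [ 2.   3.2 -5.6] [ 0.81 -0.6  -0.12]
24.74 th -0.113 lift 3.4 z -0.0 [ 0.5 -4.  -3.2] [-1.11 -0.15 -0.06]
25.32 th 0.112 lift 4.2 z 0.4 [ 0.3  2.9 -1.3] [ 0.75 -0.1  -0.06]
25.91 th -0.113 lift 5.0 z 0.0 [ 0.3 -3.5 -3.3] [-0.84 -0.02 -0.1 ]
26.49 th 0.112 lift 5.8 z 0.1 [ 0.7  3.  -4.7] [ 0.7  -0.43 -0.14]
27.07 th -0.113 lift 6.6 z 0.1 [-1.8 -3.8 -2.3] [-0.98 -0.06 -0.05]
27.66 th 0.112 lift 7.4 z 0.5 [-0.4  2.5 -0. ] [ 0.75 -0.11 -0.08]
28.24 th -0.113 lift 8.2 z 0.5 [-3.6 -2.   5.2] [-0.86  0.68 -0.06]
28.82 th 0.112 lift 9.0 z 0.5 [-1.9  1.1  4.4] [0.83 0.36 0.18]
29.41 th -0.112 lift 9.8 z 0.1 [-2.4 -2.1  1.5] [-0.72  0.45 -0.21]
29.99 th 0.113 lift 10.6 z 0.4 [-2.  3.  3.] [0.82 0.34 0.12]
30.57 th -0.112 lift 11.4 z 0.3 [-2.3 -0.4  4.8] [-0.2   0.61 -0.23]
31.16 th 0.111 lift 12.2 z 0.4 [-2.3  1.6  6.6] [0.48 0.69 0.18]
31.74 th -0.112 lift 13.0 z -0.2 [-2.1  0.1  1.1] [-0.17  0.35 -0.19]
32.33 th 0.108 lift 13.8 z -0.2 [-2.7 -4.2 -0.6] [-1.12  0.75  0.04]
32.91 th -0.108 lift 14.6 z -0.2 [-0.6  1.3 -1.4] [ 0.55  0.26 -0.06]
35.88626445680375
```

Run:
```python
from rock import *
g=np.load("g.npy")
swing(g,0,.016)
f=swing(g,0,.020)
if f[2]>-12:
    f=swing(g,0,.030); 
    if f[2]>-12: swing(g,0,.045,.03)
robot.dwell(.3); print(robot.get_opening()*88,robot.get_wrist_force(),robot.get_tool_pos()-g,robot.get_time_s())
s=robot.read_camera("scene");t=robot.read_camera("top");w=robot.read_camera("wrist")
cv2.imwrite("pics/fin.png",np.vstack([cv2.resize(s[190:340,130:450],(768,360)),np.hstack([cv2.resize(t[170:320,220:510],(400,207)),cv2.resize(w[80:400,40:600],(368,207))])]))
```

```text
33.33 th -0.001 lift 16.0 z 0.1 [-1.4 -0.6 -2.8] [-0.21  0.51 -0.  ]
33.68 th 0.000 lift 20.0 z 0.4 [-0.3  1.1 -1.4] [0.15 0.12 0.02]
34.33 th 0.000 lift 30.0 z 0.0 [ 0.8 -0.3 -2.4] [-0.01  0.01  0.04]
34.98 th 0.000 lift 45.0 z 0.1 [-0.4  0.9 -3. ] [-0.   -0.02  0.  ]
36.27218901235344 [ 0.85005761 -0.72418947 -2.60075077] [-7.83515174e-05 -1.17835850e-05  4.48585573e-02] 35.2833
```

View pics/fin.png

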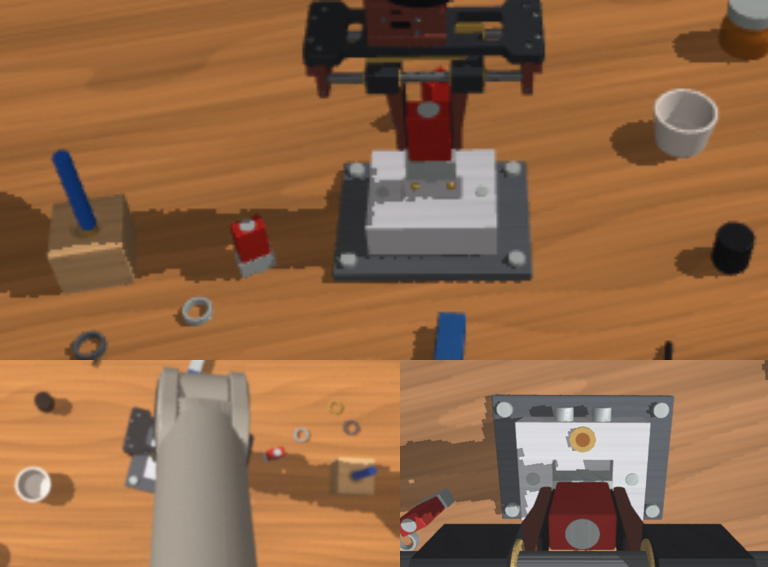

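Run:
```python
from rock import *
cs=robot.camera_info("scene")
u=(130+428.5/2.4-.5,190+109.5/2.4-.5)
print(u,[(z,proj(cs,(.5858,.0116,z)).round(1)) for z in(.098,.133,.138,.143,.148)])
```

```text
(308.0416666666667, 235.125) [(0.098, array([309. , 251.4])), (0.133, array([308.3, 239. ])), (0.138, array([308.3, 237.2])), (0.143, array([308.2, 235.3])), (0.148, array([308.1, 233.5]))]
```

The block top measures z ≈ 0.143, so it hasn't slipped in the grip and the foot is about 19 mm above the nest. Handing in.

```bash
python3 -c "
from cell import robot
robot.hand_in()"
```

```text
the job is handed in; nothing more can be done
```

The job is done and handed in at about 35 s on the robot's clock (limit 67 s); hand-in reports no verdict.

- **Brush:** I took it from its stand and dipped its tip to about 10 mm above the bench inside the pot. The tip then touched the oil cup at 51 mm, with about 5 N read on contact, and I stood the brush back in its stand.
- **Block:** I gripped it by the red head along its length and rocked it over 22 swings, mostly about ±6.3°, easing it up 14.6 mm. The pull read after each swing stayed under 6 N, against the nest's weight of about 19 N. Then I levelled the block and lifted it.
- **Last checks:** the block is level and still held, and its top is at z ≈ 0.143 m, so its foot is about 19 mm above the nest. The last pictures show the nest seated on its plate, the brush upright in its stand, and the pot and the bystanders in view where they stood.
- **Disagreements:** the top and scene cameras differed by 3 to 6 mm, so I averaged them; wrist views then agreed to 1–2 mm. During the later swings the wrist force briefly read up to +6.6 N upward, which I did not explain; it was gone by the free lift.

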